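# Close the sample transport case for the courier

### The arm

A 6-joint arm with a two-finger parallel gripper is mounted at the origin on a cart in front of the work surface, level with it; the furniture and walls round the work are solid. World frame = base frame: x ahead of the robot, y to its left, z up, the work surface at z = 0. Lengths are in m, angles in rad, forces in N, time in s.
With the tool pointing down it reaches from about 0.325 to 0.925 m from the base axis. Payload 3.1 kg.
Tool frame: the origin (TCP) lies at the very end of the fingers, on their centre line; the grasp point (between the pads) lies 19 mm behind it (grip_point_offset is the distance from the TCP to the grasp point, in m); y points along the fingers, z is the direction in which the jaws open and shut, and the axes are right-handed (so a half turn about y gives the same grasp; the last joint's range is limited). The gripper opens to 85 mm and grips with 20 to 120 N. Pads are 22 mm wide; open, the fingers measure 114 mm over their backs; the gripper's body (76 mm by 85 mm) begins 54 mm behind the grasp point. The pads swing forward as they close: fully open they stand 13 mm farther back than shut.
Start: joints at [-1.233, 0.217, 1.613, -0, 1.311, -0.112], TCP at [0.272, -0.563, 0.201] pointing down, gripper open.
Joint ranges: [-2.75, 2.75], [-0.78, 2.1], [0.31, 2.55], [-1.13, 4.27], [0.13, 2.63], [-2.58, 2.58]. Speed limits (rad/s): [2.79, 2.79, 3.14, 3.14, 3.14, 3.14].

### API

Orientations are given as a unit quaternion [w, x, y, z].
In Python, from station import * gives the robot as it stands.
- The arm moves only by the tool jog_arm, never from a script. Its arguments are lists of equal length, an entry for each row: "hand": the closure in counts, from 0 (fully open) to 255 (shut); "delta_pos": the shift along the tool's x, y, z in mm, a list of three; "roll": the turn about the tool's y in degrees. A call has exactly 8 rows; each row is the pose to reach, as a shift and turn from the pose commanded when the call began, along the tool's axes at that moment; what a row does not reach only later rows make up. A row lasts 1/10 s, in which the tool goes at most 50 mm and 8.59 degrees, less where a joint would pass 70% of its speed; a pose out of reach is approached as far as the arm can. A call with a gripper value outside its range is refused whole. The fingers move at their own pace and stop on an object; "force" is the grip in N (left out, the last holds). Time passes only in rows, so rows that repeat a pose let the fingers close, or fill a call up. It gives the time, the measured TCP pose, the force and the opening at its end, in the units of the state.
- sense(): the state, without advancing time (a new reading comes with each control period).
- capture(name): name is "scene" or "top"; returns a dict with "pixels" (480x640x3 uint8, red, green, blue), "z_map" (480x640 float32, m along the optical axis (not along the pixel's ray), 0 where there is no reading), "mtx" (3x3 intrinsics, pixels), "R" (3x3) and "t" (3): a world point X has camera coordinates R X + t. Camera axes: x right, y down, z forward; pixel columns grow to the right and rows downward; lengths in m; the calibration is good to about 2 mm. A picture is of the moment at which its call begins.
- hand_in(): hands the job in, once; it reports no verdict.
The state is a dict: "clock": time; "qpos": joint angles; "joint_velocities": joint speeds; "joint_torque": joint torques, N m; "tcp_pos": TCP position; "orientation": TCP orientation; "wrist_force": force on the tool from outside, world axes, zero at the start; "wrist_torque": the same for the moment, N m; "finger_gap": finger opening in m.
Only numpy, scipy, OpenCV 4.12 (cv2) and the standard library are available. Lean on these libraries where they do the work, as an engineer would, in place of code of your own. Each camera call takes 0.05 s, during which the arm holds its last target. There are 200 camera calls.

### The job

The small transport case has to go with the courier. Take the white-lidded specimen cup, which is too tall for the case, out and stand it upright on the table clear of the case, and lay the blue-capped tube flat inside the case. Then swing the case's lid over and press its front edge down until it snaps fully shut, leaving everything else on the table undisturbed.

Things in the scene. Friction and masses are not known exactly. Their poses are not given: they have to be found in the camera images.
- case: transport case, grey open-topped base 150 (x) x 170 (y) x 45 mm high with a blue hinged lid, fixed to the table. Origin: centre of its underside; x points from the front (catch) to the hinge side, y along the hinge, z up. Walls 5 mm thick; the inner floor is black, 140 x 160 mm, 6 mm above the underside. A steel catch bar and the lid's tongue stand up to 14 mm proud of the middle of the front wall
- case_lid (a joint): hinge of the lid, rad: 0 = fully shut (flat on the rim), grows as it opens, 1.57 = upright, at most 2.0 (leaning back). A stiff hinge: the lid stays where it is left and needs about 1 to 2 N at its edge to move. A spring catch at the front resists from about 0.09 rad on with up to about 11 N at the front edge, then snaps and holds it at 0 (a hard stop). Until it has snapped the lid must be pressed
- lid_hinge (a point): a point on the lid's hinge axis, in the middle of its length: in the case's frame at x = +75 mm, y = 0, z = 47 mm. The axis runs along the case's y
- lid_front (a point): a point on the lid's outer face (top face when shut) in the middle near the front edge: 150 mm from the hinge axis along the lid and 8 mm outward from it; place to press. The lid is 174 mm wide, 10 mm thick, its outer face flat and 8 mm from the hinge axis, and the lid ends 153 mm from the axis (163 mm at the tongue in the middle, which hangs 26 mm below the hinge axis when shut)
- cup_white: specimen cup with white screw lid, 72 mm high, body 50 mm and lid 54 mm in diameter (lid from 58 to 72 mm height), standing upright on the inner floor of the case at the start; origin: centre of its underside, z up along the cup. Free table top to stand it on lies left of the case, about x = 0.36 to 0.50 m, y = 0.30 to 0.42 m (table top z = 0), apart from the listed things
- tube_blue: sample tube with light-blue cap, lying on the table, 88 mm long; origin: centre of its underside when lying; y along the tube, the cap at -y. Barrel (from y = -25 to +44 mm) about 13 mm thick, 10 to 13 mm across; cap 17 mm
- tube_green: sample tube with green cap, same shape and frame; bystander, leave it
- tube_gold: sample tube with gold-yellow cap, same shape and frame; bystander, leave it
- cup_orange: specimen cup with orange lid, 72 mm high, 54 mm in diameter, standing; origin: centre of its underside; bystander, leave it
- dropper: brown dropper bottle with black bulb, 33 mm in diameter, 106 mm high, standing; origin: centre of its underside; bystander, leave it
- timer: white bench timer, 64 x 62 x 22 mm; origin: centre of its underside; bystander, leave it
- label_roll: white roll of labels lying flat, 72 mm in diameter, 30 mm high; origin: centre of its underside; bystander, leave it
Mind the look-alikes: they are no part of the job. Several things have the shape of the cup_white; the one meant has the colours described above. Leave any purple look-alike of the tube_blue alone.

How it is judged:
On the way, in this order (a step that is already met when the one before it is completed fails the run):
1. the white-lidded cup stands upright on the table clear of the case and the blue-capped tube lies in the case, the lid not yet shut (angle between cup_white's own z axis and vertical below 0.15 rad and height (world z) of cup_white between -0.01 and 0.045 m and horizontal distance between cup_white and case above 0.11 m and linear speed of cup_white below 0.05 m/s and x of tube_blue in the frame of case between -0.07 and 0.07 m and y of tube_blue in the frame of case between -0.08 and 0.08 m and z of tube_blue in the frame of case below 0.03 m), for 0.2 s.
2. the lid is snapped shut (value of joint case_lid below 0.02 rad), for 0.2 s.
At the end, for the whole second after the job is handed in: the lid is shut past its catch (under 0.02 rad), the blue-capped tube lies flat inside the case, and the white-lidded cup stands upright (within 0.15 rad) and still on a table top, its axis more than 110 mm from the case's centre (value of joint case_lid below 0.02 rad and angle between cup_white's own z axis and vertical below 0.15 rad and height (world z) of cup_white between -0.01 and 0.045 m and horizontal distance between cup_white and case above 0.11 m and linear speed of cup_white below 0.03 m/s and x of tube_blue in the frame of case between -0.07 and 0.07 m and y of tube_blue in the frame of case between -0.08 and 0.08 m and z of tube_blue in the frame of case below 0.03 m and angle between tube_blue's own y axis and vertical between 1.3 and 1.85 rad); the robot touches nothing.
It fails at once if a bystander (green or gold tube, orange cup, dropper bottle, timer, label roll) is moved by more than 30 mm or a standing one is tipped (distance of any of tube_green, tube_gold, cup_orange, dropper, timer, label_roll from where it was at the start of the episode above 0.03 m or angle between any of dropper, cup_orange's own z axis and vertical above 0.5 rad).
It fails at once if the white-lidded cup is tipped over (angle between cup_white's own z axis and vertical above 0.9 rad).
It also fails if it takes over 72 s, if anything falls off the work surface, if the arm or the gripper's body presses on something with over 40 N, if the wrist force passes 120 N, or if a joint passes its speed limit or range.

## Working session

There is one attempt and no reset: what is moved stays moved. The work goes in short steps, Python scripts to look and compute and a tool call to move; the robot and the scene stay as the last step left them, time stands still between calls to the robot, and variables do not carry over. Pictures are saved under pics/ and viewed, about 8 in all and at most 12, crops included, and the job is handed in when it is done.

Besides the shell and the picture viewer there is one more tool, called after "Emit:" by a JSON object that holds its "api" and its "payload", one argument or row to a line. jog_arm: Moves the arm, as the interface text tells. Its arguments: {"type":"object","properties":{"hand":{"type":"array","items":{"type":"number"}},"delta_pos":{"type":"array","items":{"type":"array","items":{"type":"number"}}},"roll":{"type":"array","items":{"type":"number"}},"force":{"type":"number"}},"required":["hand","delta_pos","roll"]}

```bash
mkdir -p pics; ls
python3 - <<'E'
from station import *
import cv2,numpy as np,pickle
s=sense();print({k:np.round(v,3) for k,v in s.items()})
for n in("scene","top"):
    c=capture(n);pickle.dump(c,open(n+"0.pkl","wb"))
    cv2.imwrite(f"pics/{n}0.png",c["pixels"][:,:,::-1]);print(n,c["mtx"],c["R"],c["t"])
E
```

```text
pics
{'clock': np.float64(0.0), 'qpos': array([-1.233,  0.218,  1.615, -0.   ,  1.311, -0.112]), 'joint_velocities': array([ 0.001,  0.001, -0.   , -0.002, -0.001,  0.001]), 'joint_torque': array([-1.0000e-03, -3.9685e+01, -3.0385e+01, -0.0000e+00,  1.0000e-02,
        0.0000e+00]), 'tcp_pos': array([ 0.271, -0.562,  0.199]), 'orientation': array([ 0.158, -0.158,  0.69 , -0.688]), 'wrist_force': array([-0.255,  0.093, -0.497]), 'wrist_torque': array([-0.051,  0.008,  0.039]), 'finger_gap': np.float64(0.085)}
scene [[449.53123225   0.         322.71755812]
 [  0.         449.53123225 238.03720678]
 [  0.           0.           1.        ]] [[-0.67951651 -0.73359763 -0.0095831 ]
 [-0.44183214  0.41961798 -0.79290927]
 [ 0.5856976  -0.53456082 -0.60926435]] [0.52964705 0.18917704 0.76819813]
top [[605.39376976   0.         319.42721464]
 [  0.         605.39376976 239.03201799]
 [  0.           0.           1.        ]] [[ 0.01170953 -0.99976908 -0.01801889]
 [-0.98967464 -0.00901313 -0.14304851]
 [ 0.14285307  0.01950787 -0.98955164]] [0.24588572 0.51647694 1.25144346]
```

View pics/scene0.png

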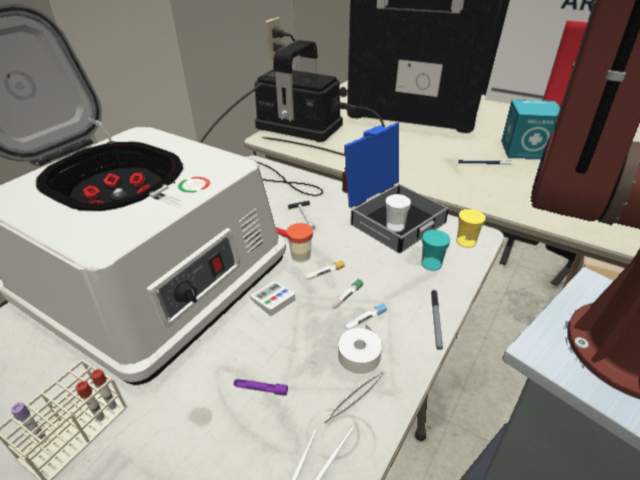

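View pics/top0.png

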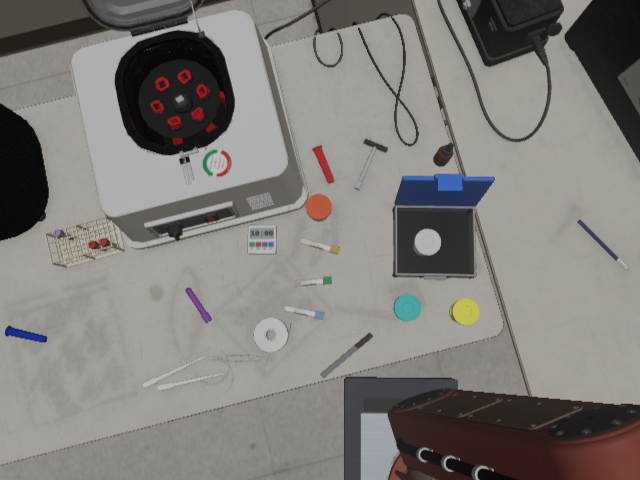

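The top view shows the case at about (433,240) px with its lid open toward the top and the white cup at (428,242). The blue-capped tube is at (305,312) with its cap on the right. The green tube is at (313,282), the roll at (271,335), and the yellow and teal cups stand in front of the case. In the scene view the lid is about upright.

```bash
cat > h.py <<'E'
import numpy as np,cv2,pickle
def ray(c,u,v,z):
    R,t,K=c["R"],c["t"],c["mtx"]
    o=-R.T@t; d=R.T@np.linalg.solve(K,[u,v,1.]); return o+d*(z-o[2])/d[2]
def pts(c):
    v,u=np.mgrid[:480,:640]; z=c["z_map"]
    p=np.stack([u,v,np.ones_like(u)],-1)@np.linalg.inv(c["mtx"]).T*z[...,None]
    return (p-c["t"])@c["R"]
def blob(c,roi,lo,hi,amin=20):
    x0,y0,x1,y1=roi; hsv=cv2.cvtColor(c["pixels"],cv2.COLOR_RGB2HSV)
    m=cv2.inRange(hsv,lo,hi); k=np.zeros_like(m);k[y0:y1,x0:x1]=m[y0:y1,x0:x1]
    n,l,s,ce=cv2.connectedComponentsWithStats(k)
    i=1+np.argmax(s[1:,4]); return ce[i],s[i],l==i
E
python3 - <<'E'
from h import *
np.set_printoptions(precision=4,suppress=True)
c=pickle.load(open("top0.pkl","rb"));s=pickle.load(open("scene0.pkl","rb"))
P=pts(c);Q=pts(s)
hsv=cv2.cvtColor(c["pixels"],cv2.COLOR_RGB2HSV)
for u,v in[(428,242),(305,312),(320,315),(292,310),(407,307),(271,335),(313,282),(465,312),(443,191),(318,207)]:
    print(u,v,P[v,u],hsv[v,u])
# case rim pts
m=(P[...,2]>.035)&(P[...,2]<.052)&(c["z_map"]>0); m[:185]=0;m[290:]=0;m[:,:380]=0;m[:,490:]=0
rp=P[m];print("rim",len(rp),rp.min(0),rp.max(0),np.percentile(rp,[2,98],axis=0))
r=cv2.minAreaRect((rp[:,:2]*1000).astype(np.float32));print(r)
# lid blue
for n,cc,PP,roi in(("top",c,P,(380,165,500,215)),("scene",s,Q,(330,115,410,215))):
    ce,st,mm=blob(cc,roi,(105,120,40),(130,255,255)); p=PP[mm&(cc["z_map"]>0)]
    print(n,ce,st,np.percentile(p,[1,50,99],axis=0))
    A=np.c_[p[:,1:],np.ones(len(p))]; print("x=a*y+b*z+c",np.linalg.lstsq(A,p[:,0],rcond=None)[0])
ce,st,mm=blob(c,(395,205,475,280),(0,0,150),(180,60,255));print("cup",ce,st,ray(c,*ce,.072),np.median(P[mm],0))
ce,st,mm=blob(c,(310,300,335,325),(90,60,100),(115,255,255),5);print("cap",ce,st,ray(c,*ce,.012))
# tube: height mask
m=(P[...,2]>.006)&(P[...,2]<.03);m[:300]=0;m[325:]=0;m[:,:283]=0;m[:,330:]=0
p=P[m];print("tube",len(p),cv2.minAreaRect((p[:,:2]*1000).astype(np.float32)),p.max(0))
E
```

```text
428 242 [0.3295 0.2261 1.3167] [ 90   1 177]
305 312 [0.3597 0.2808 0.0131] [ 90   1 184]
320 315 [0.3536 0.2485 0.0175] [103  99 168]
292 310 [0.3636 0.3086 0.0144] [110   4 188]
407 307 [0.3707 0.0705 0.0729] [ 89 138 166]
271 335 [0.31   0.3537 0.0013] [ 19  13 152]
313 282 [0.424  0.2645 0.0131] [  0   0 182]
465 312 [ 0.3621 -0.0481  0.0679] [ 30 144 190]
443 191 [0.5823 0.0184 0.2075] [112 145  86]
318 207 [0.5764 0.2543 0.0744] [  7 163 177]
rim 936 [ 0.4309 -0.1056  0.035 ] [0.6089 0.0934 0.0519] [[ 0.4334 -0.078   0.0354]
 [ 0.587   0.0913  0.0499]]
((519.8617553710938, -6.181663513183594), (177.80235290527344, 198.99427795410156), 0.07144542783498764)
top [442.1053 189.691 ] [ 395  174   99   32 2563] [[ 0.5826 -0.0746  0.0582]
 [ 0.5967  0.0118  0.1535]
 [ 0.6138  0.0919  0.2133]]
x=a*y+b*z+c [0.0061 0.0991 0.5827]
scene [371.6331 163.0576] [ 345  123   54   84 3298] [[ 0.5819 -0.0741  0.0512]
 [ 0.5955  0.0174  0.1315]
 [ 0.6085  0.0923  0.21  ]]
x=a*y+b*z+c [0.0016 0.1002 0.5823]
cup [427.3977 241.5928] [415 229  26  26 528] [0.5059 0.0271 0.072 ] [0.5046 0.0284 0.0776]
cap [318.807  314.5965] [315 311   9   8  57] [0.3545 0.2512 0.012 ]
tube 258 ((361.02593994140625, 285.655029296875), (48.104766845703125, 85.9083251953125), 4.699122905731201) [0.3855 0.3265 0.0253]
```

Run:
```python
import cv2
a=cv2.imread("pics/top0.png")[180:360,240:500];cv2.imwrite("pics/crop0.png",cv2.resize(a,None,fx=3,fy=3,interpolation=2))
```

```text
(no output)
```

View pics/crop0.png

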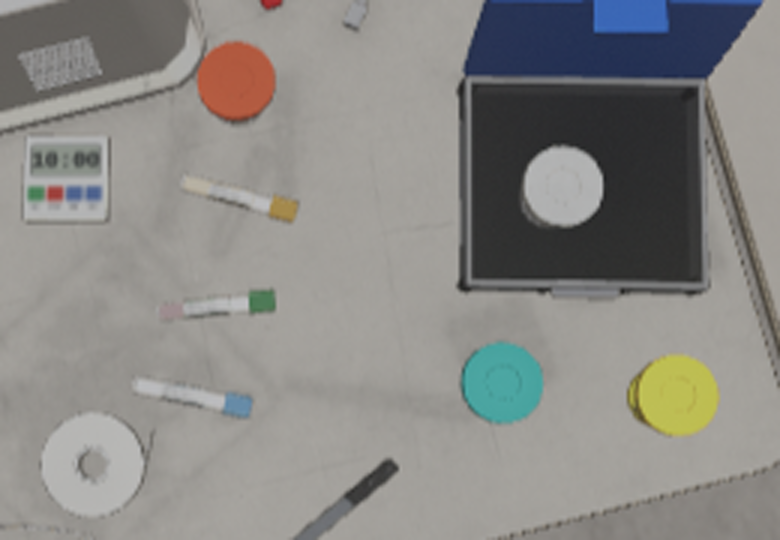

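The crop shows the case frame, the catch in the middle of its front wall, and the cup off-centre toward the left. The blue tube slants slightly. Next I'll work out the tool axes and the exact targets.

```bash
cat >> h.py <<'E'
from scipy.spatial.transform import Rotation as Ro
def T(s): w,x,y,z=s["orientation"]; return Ro.from_quat([x,y,z,w]).as_matrix()
def plan(s,target,jawdeg=None):
    R=T(s); p=np.array(s["tcp_pos"]); d=R.T@(np.array(target)-p)*1000
    jaw=np.degrees(np.arctan2(R[1,2],R[0,2])); o=""
    if jawdeg is not None:
        e=(jaw-jawdeg+90)%180-90; o=f"roll {e:.1f}"   # tool y down: +roll lowers world yaw
    print("t",round(float(s["clock"]),2),"tcp",np.round(p,4),"jaw",round(jaw,1),"q6",round(float(s["qpos"][5]),2),"gap",round(float(s["finger_gap"]),4),"F",np.round(s["wrist_force"],1),"| delta",np.round(d,1),o)
E
python3 - <<'E'
from h import *; from station import sense
np.set_printoptions(precision=4,suppress=True)
s=sense();print(T(s)); plan(s,[.505,.028,.15],90); plan(s,[.505,.028,.15],0)
c=pickle.load(open("top0.pkl","rb"))
f=lambda u,v,z:ray(c,240+u/3,180+v/3,z)[:2]
print("blue tail",f(137,386,.007),"cap end",f(250,406,.008))
print("green",f(162,311,.007),f(274,301,.008)," gold",f(183,183,.007),f(298,209,.008))
print("roll",f(93,465,.03)," timer",f(66,178,.02))
print("rim corners",f(460,81,.045),f(706,81,.045),f(461,287,.045),f(708,289,.045))
P=pts(c);g=P[150:166,432:456];m=(g[...,2]>.06);print("dropper",np.median(g[m],0),g[m].min(0),g[m].max(0))
for v in range(140,172,4):print(v,c["pixels"][v,436:456:4].tolist(),P[v,444])
E
```

```text
[[-0.9005 -0.0007  0.4348]
 [-0.4348  0.0021 -0.9005]
 [-0.0002 -1.     -0.0022]]
t 0.1 tcp [ 0.2715 -0.5621  0.1996] jaw -64.2 q6 -0.11 gap 0.0852 F [-1.6 -0.8 -0.2] | delta [-466.8   50.6 -429.7] roll 25.8
t 0.1 tcp [ 0.2715 -0.5621  0.1996] jaw -64.2 q6 -0.11 gap 0.0852 F [-1.6 -0.8 -0.2] | delta [-466.8   50.6 -429.7] roll -64.2
blue tail [0.3665 0.3228] cap end [0.3531 0.2416]
green [0.4204 0.3058] [0.4284 0.2251]  gold [0.5138 0.2921] [0.4954 0.2082]
roll [0.3104 0.3509]  timer [0.5149 0.3761]
rim corners [0.5836 0.0942] [ 0.585 -0.08 ] [0.4368 0.0943] [ 0.4371 -0.0777]
dropper [ 0.6964 -0.0151  0.0714] [ 0.3295 -0.0275  0.0601] [0.7037 0.2261 1.3167]
140 [[163, 160, 155], [162, 160, 155], [162, 160, 155], [160, 157, 152], [95, 91, 86]] [ 0.7463 -0.0246  0.0007]
144 [[163, 160, 156], [162, 160, 155], [159, 157, 152], [84, 82, 79], [59, 58, 58]] [ 0.7382 -0.0252 -0.0033]
148 [[161, 158, 154], [66, 46, 40], [57, 57, 57], [41, 39, 39], [67, 65, 64]] [ 0.7052 -0.0101  0.0753]
152 [[114, 107, 101], [81, 50, 40], [52, 51, 52], [56, 55, 55], [78, 59, 52]] [ 0.6974 -0.0106  0.072 ]
156 [[52, 40, 37], [66, 44, 38], [73, 50, 42], [73, 48, 41], [142, 137, 131]] [ 0.6936 -0.0136  0.0551]
160 [[50, 39, 37], [51, 39, 37], [52, 40, 37], [59, 54, 55], [161, 159, 154]] [ 0.6867 -0.0148  0.0481]
164 [[62, 52, 48], [50, 40, 38], [54, 44, 41], [164, 161, 157], [163, 160, 155]] [ 0.6865 -0.0206  0.0166]
168 [[163, 161, 156], [162, 159, 154], [161, 159, 154], [163, 160, 155], [163, 161, 156]] [ 0.6826 -0.0241 -0.0025]
```

Emit:
{"api": "jog_arm", "payload": {
  "hand": [0,0,0,0,0,0,0,0],
  "delta_pos": [
    [-36,4,-33],
    [-72,8,-66],
    [-108,12,-99],
    [-144,16,-132],
    [-180,20,-165],
    [-216,24,-198],
    [-252,28,-231],
    [-288,32,-264]
  ],
  "roll": [3,6,10,13,16,20,23,25.8]
}}

```text
clock: 0.9
tcp_pos: [0.4164, -0.1978, 0.1683]
orientation: [-0.001, 0.001, 0.707, -0.707]
wrist_force: [0.2, 0.1, 1.0]
finger_gap: 0.0855
```

```bash
python3 -c "
from h import *; from station import sense
s=sense();plan(s,[.505,.028,.13],90)"
```

```text
t 0.9 tcp [ 0.4164 -0.1978  0.1683] jaw -90.2 q6 0.98 gap 0.0855 F [0.2 0.1 1. ] | delta [ -87.9   38.4 -226.1] roll -0.2
```

Emit:
{"api": "jog_arm", "payload": {
  "hand": [0,0,20,30,30,30,30,30],
  "delta_pos": [
    [-18,6,-45],
    [-36,12,-90],
    [-54,20,-135],
    [-72,28,-180],
    [-88,38,-226],
    [-88,38,-226],
    [-88,38,-226],
    [-88,38,-226]
  ],
  "roll": [0,0,0,0,0,0,0,0]
}}

```text
clock: 1.7
tcp_pos: [0.504, 0.0253, 0.1306]
orientation: [0.001, -0.0, -0.707, 0.707]
wrist_force: [0.2, -0.9, 0.6]
finger_gap: 0.0757
```

Run:
```python
from h import *; from station import *
s=sense();plan(s,[.505,.028,.05],90)
c=capture("scene");a=c["pixels"][90:270,300:480,::-1];cv2.imwrite("pics/s1.png",cv2.resize(a,None,fx=3.3,fy=3.3))
```

```text
t 1.7 tcp [0.504  0.0253 0.1306] jaw -90.1 q6 1.48 gap 0.0757 F [ 0.2 -0.9  0.6] | delta [-1.  80.6 -2.7] roll -0.1
```

View pics/s1.png

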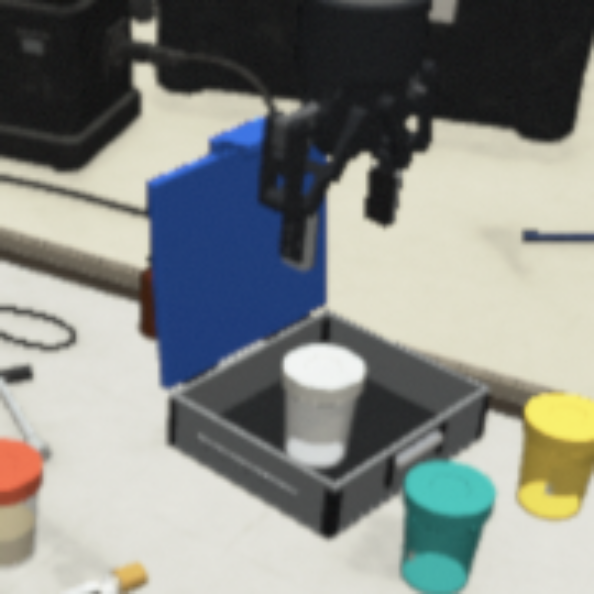

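The jaws are above the cup (cup at about (322,400) in the crop), straddling it along y. I'll lower the arm and grip the lid.

Emit:
{"api": "jog_arm", "payload": {
  "hand": [30,30,30,30,120,180,200,200],
  "delta_pos": [
    [-1,30,-3],
    [-1,60,-3],
    [-1,80,-3],
    [-1,80,-3],
    [-1,80,-3],
    [-1,80,-3],
    [-1,80,-3],
    [-1,80,-3]
  ],
  "roll": [0,0,0,0,0,0,0,0],
  "force": 35
}}

```text
clock: 2.55
tcp_pos: [0.5066, 0.0289, 0.0521]
orientation: [-0.001, -0.001, -0.707, 0.707]
wrist_force: [0.2, 0.3, 0.1]
finger_gap: 0.0188
```

Emit:
{"api": "jog_arm", "payload": {
  "hand": [200,200,200,200,200,200,200,200],
  "delta_pos": [
    [0,0,0],
    [0,0,0],
    [0,-15,0],
    [0,-40,0],
    [0,-80,0],
    [0,-100,0],
    [0,-100,0],
    [0,-100,0]
  ],
  "roll": [0,0,0,0,0,0,0,0]
}}

```text
clock: 3.35
tcp_pos: [0.5055, 0.0291, 0.1508]
orientation: [-0.0, -0.0, -0.707, 0.707]
wrist_force: [0.7, 0.4, -0.8]
finger_gap: 0.0181
```

Run:
```python
from h import *; from station import *
s=sense();plan(s,[.43,.37,.15],90)
c=capture("scene");a=c["pixels"][60:240,300:480,::-1];cv2.imwrite("pics/s2.png",cv2.resize(a,None,fx=3.3,fy=3.3))
```

```text
t 3.35 tcp [0.5055 0.0291 0.1508] jaw -90.0 q6 1.49 gap 0.0181 F [ 0.7  0.4 -0.8] | delta [  75.6    0.8 -340.8] roll -0.0
```

View pics/s2.png

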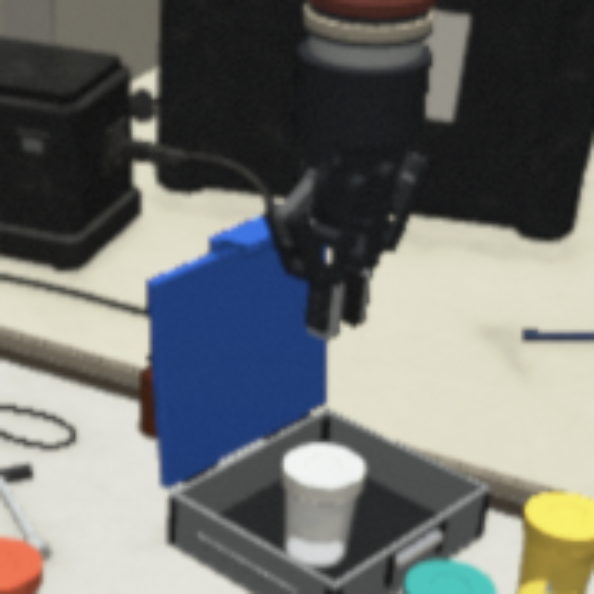

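The jaws shut to 18 mm and the cup is still standing at (322,500) in the crop, so the grasp missed. I'll check the tool position against the image.

Run:
```python
from h import *; from station import *
s=sense()
def proj(c,X):
    p=c["mtx"]@(c["R"]@np.array(X)+c["t"]);return np.round(p[:2]/p[2],1)
c=capture("scene");c2=capture("top")
print("tip",proj(c,s["tcp_pos"]),"cuptop",proj(c,[.505,.028,.078]), proj(c,[.505,.028,.006]))
Q=pts(c)
g=Q[130:170,380:425];m=(np.abs(g[...,0]-.505)<.05)&(np.abs(g[...,1]-.03)<.06)&(g[...,2]>.1)&(g[...,2]<.3)
print("finger lowest pts",np.round(g[m][np.argsort(g[m][:,2])][:8],4))
hsv=cv2.cvtColor(c["pixels"],cv2.COLOR_RGB2HSV)
g=Q[190:235,380:415];m=g[...,2]>.03;gg=g[m]
print("cup scene pts",np.round(np.percentile(gg,[2,50,98],axis=0),4))
t=gg[gg[:,2]>np.percentile(gg[:,2],95)-.003];print("top",t.mean(0))
print(np.round(Q[192:236:4,398],4))
```

```text
tip [399.8 172.2] cuptop [396.9 200.3] [394.1 226.4]
finger lowest pts [[0.5    0.0447 0.179 ]
 [0.5014 0.0462 0.179 ]
 [0.5008 0.021  0.1793]
 [0.5045 0.0197 0.1798]
 [0.4988 0.0203 0.1798]
 [0.5061 0.0471 0.1799]
 [0.5044 0.0458 0.18  ]
 [0.4973 0.0448 0.1801]]
cup scene pts [[ 0.4372 -0.0754  0.0309]
 [ 0.4961  0.039   0.054 ]
 [ 0.584   0.0916  0.0786]]
top [0.48704905 0.04963722 0.09339612]
[[ 0.5785 -0.0724  0.024 ]
 [ 0.5166  0.0098  0.0761]
 [ 0.5062  0.0223  0.0757]
 [ 0.4943  0.037   0.0774]
 [ 0.4875  0.0446  0.0736]
 [ 0.483   0.0492  0.0674]
 [ 0.4878  0.0409  0.0504]
 [ 0.4863  0.0413  0.0404]
 [ 0.4846  0.0419  0.0306]
 [ 0.4848  0.04    0.0183]
 [ 0.4859  0.0366  0.0046]]
```

Depth puts the real fingertips at z ≈ 0.179 while the reported TCP is 0.151. The fingers therefore stand about 28 mm higher than reported, and they closed just above the cup lid. TCP z = 0.022 is safe whichever figure is right, so I'll retry there.

Emit:
{"api": "jog_arm", "payload": {
  "hand": [20,20,20,20,20,20,20,20],
  "delta_pos": [
    [0,0,0],
    [0,0,0],
    [0,0,0],
    [0,20,0],
    [0,40,0],
    [0,60,0],
    [0,60,0],
    [0,60,0]
  ],
  "roll": [0,0,0,0,0,0,0,0]
}}

```text
clock: 4.3
tcp_pos: [0.5052, 0.0291, 0.0907]
orientation: [-0.001, -0.0, 0.707, -0.707]
wrist_force: [-0.3, 0.3, 0.5]
finger_gap: 0.0783
```

Emit:
{"api": "jog_arm", "payload": {
  "hand": [20,20,20,20,20,20,20,20],
  "delta_pos": [
    [0,15,0],
    [0,30,0],
    [0,45,0],
    [0,57,0],
    [0,68,0],
    [0,68,0],
    [0,68,0],
    [0,68,0]
  ],
  "roll": [0,0,0,0,0,0,0,0]
}}

```text
clock: 5.1
tcp_pos: [0.5063, 0.029, 0.0236]
orientation: [-0.0, -0.001, -0.707, 0.707]
wrist_force: [-0.2, -0.5, -0.0]
finger_gap: 0.0789
```

Emit:
{"api": "jog_arm", "payload": {
  "hand": [60,100,150,200,200,200,200,200],
  "delta_pos": [
    [0,0,0],
    [0,0,0],
    [0,0,0],
    [0,0,0],
    [0,0,0],
    [0,0,0],
    [0,0,0],
    [0,0,0]
  ],
  "roll": [0,0,0,0,0,0,0,0],
  "force": 35
}}

```text
clock: 5.9
tcp_pos: [0.5063, 0.0292, 0.0237]
orientation: [0.0, 0.001, 0.707, -0.707]
wrist_force: [-0.2, 0.6, 5.8]
finger_gap: 0.0523
```

Run:
```python
from h import *; from station import *
s=sense();plan(s,[.43,.37,.15],90)
c=capture("scene");a=c["pixels"][90:270,300:480,::-1];cv2.imwrite("pics/s3.png",cv2.resize(a,None,fx=3.3,fy=3.3))
```

```text
t 5.9 tcp [0.5063 0.0292 0.0237] jaw -90.0 q6 1.49 gap 0.0523 F [-0.2  0.6  5.8] | delta [  76.3 -126.3 -340.8] roll -0.0
```

View pics/s3.png

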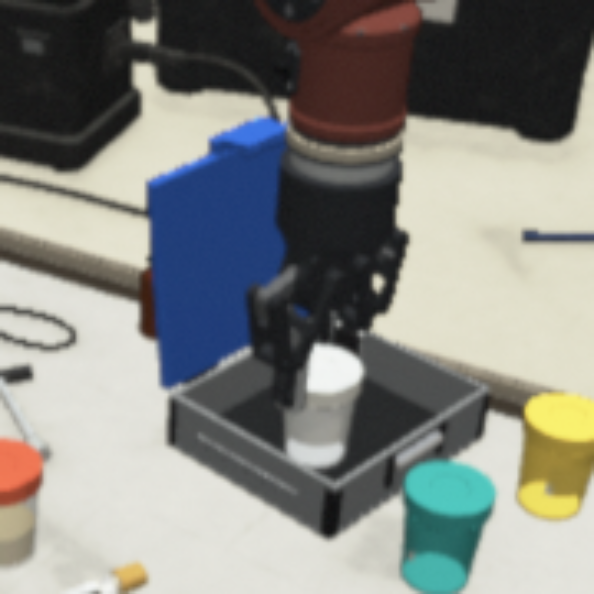

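The jaws hold the lid at 52 mm ((322,375) in the crop). I'll lift and carry the cup.

Emit:
{"api": "jog_arm", "payload": {
  "hand": [200,200,200,200,200,200,200,200],
  "delta_pos": [
    [0,-15,0],
    [0,-40,0],
    [0,-70,0],
    [0,-100,0],
    [0,-100,-20],
    [8,-100,-45],
    [16,-100,-80],
    [25,-100,-115]
  ],
  "roll": [0,0,0,0,0,0,0,0],
  "force": 40
}}

```text
clock: 6.75
tcp_pos: [0.4799, 0.1447, 0.1223]
orientation: [0.001, -0.0, -0.707, 0.707]
wrist_force: [0.9, 0.0, -1.2]
finger_gap: 0.0522
```

Emit:
{"api": "jog_arm", "payload": {
  "hand": [200,200,200,200,200,200,200,200],
  "delta_pos": [
    [8,0,-35],
    [16,0,-70],
    [25,0,-110],
    [33,0,-145],
    [42,0,-180],
    [48,0,-210],
    [51,0,-226],
    [51,0,-226]
  ],
  "roll": [0,0,0,0,0,0,0,0]
}}

```text
clock: 7.55
tcp_pos: [0.429, 0.3713, 0.1223]
orientation: [-0.001, 0.001, -0.707, 0.707]
wrist_force: [0.3, 0.5, 0.6]
finger_gap: 0.0525
```

Run:
```python
from h import *; from station import *
s=sense();plan(s,[.43,.37,.0185],90)
```

```text
t 7.55 tcp [0.429  0.3713 0.1223] jaw -89.9 q6 2.16 gap 0.0525 F [0.3 0.5 0.6] | delta [ -1.  103.8   1.2] roll 0.1
```

Emit:
{"api": "jog_arm", "payload": {
  "hand": [200,200,200,200,200,200,200,200],
  "delta_pos": [
    [0,25,0],
    [0,50,0],
    [0,75,0],
    [0,90,0],
    [0,97,0],
    [0,101,0],
    [0,104,0],
    [0,104,0]
  ],
  "roll": [0,0,0,0,0,0,0,0]
}}

```text
clock: 8.35
tcp_pos: [0.4303, 0.3704, 0.0195]
orientation: [0.0, 0.001, 0.707, -0.707]
wrist_force: [0.2, 0.3, 0.3]
finger_gap: 0.0522
```

Emit:
{"api": "jog_arm", "payload": {
  "hand": [200,110,100,90,60,30,20,20],
  "delta_pos": [
    [0,0,0],
    [0,0,0],
    [0,0,0],
    [0,0,0],
    [0,0,0],
    [0,0,0],
    [0,0,0],
    [0,0,0]
  ],
  "roll": [0,0,0,0,0,0,0,0]
}}

```text
clock: 9.15
tcp_pos: [0.4296, 0.3701, 0.0188]
orientation: [-0.0, 0.0, 0.707, -0.707]
wrist_force: [-0.4, -0.5, -0.4]
finger_gap: 0.0785
```

Emit:
{"api": "jog_arm", "payload": {
  "hand": [20,20,20,20,20,20,20,20],
  "delta_pos": [
    [0,-15,0],
    [0,-30,0],
    [0,-60,0],
    [0,-90,0],
    [0,-120,0],
    [0,-120,0],
    [0,-120,0],
    [0,-120,0]
  ],
  "roll": [0,0,0,0,0,0,0,0]
}}

```text
clock: 9.95
tcp_pos: [0.4289, 0.3697, 0.1383]
orientation: [0.001, 0.0, -0.707, 0.707]
wrist_force: [0.2, -0.7, -1.0]
finger_gap: 0.0788
```

Run:
```python
from h import *; from station import *
s=sense();plan(s,[.359,.285,.10],-9.4)
c=capture("scene");a=c["pixels"][180:360,240:420,::-1];cv2.imwrite("pics/s4.png",cv2.resize(a,None,fx=3.3,fy=3.3))
Q=pts(c)
# tip depth check: lowest arm points around tool
p=s["tcp_pos"];m=(np.hypot(Q[...,0]-p[0],Q[...,1]-p[1])<.07)&(Q[...,2]>.09)&(c["z_map"]>0)
print(np.round(np.sort(Q[m][:,2])[:6],4))
```

```text
t 9.95 tcp [0.4289 0.3697 0.1383] jaw -90.0 q6 2.16 gap 0.0788 F [ 0.2 -0.7 -1. ] | delta [69.8 38.4 84.7] roll -80.6
[0.1781 0.1782 0.1786 0.1787 0.1789 0.179 ]
```

View pics/s4.png

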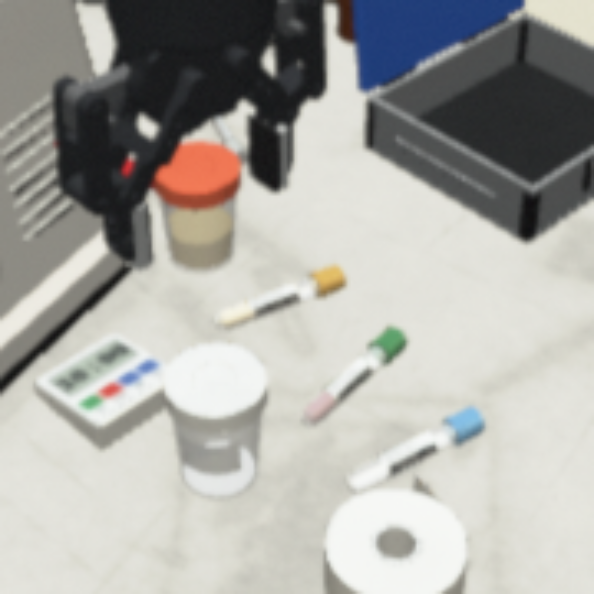

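The cup stands upright at (217,420) in the crop, clear of the timer, and the bystanders are unmoved. With the jaws open, the real tips sit 40 mm above the reported TCP, or about 27 mm when shut. Next is the tube.

Emit:
{"api": "jog_arm", "payload": {
  "hand": [20,20,40,60,80,100,120,120],
  "delta_pos": [
    [0,0,0],
    [10,0,12],
    [20,0,24],
    [30,5,36],
    [45,15,50],
    [60,25,70],
    [69,38,85],
    [69,38,85]
  ],
  "roll": [-8,-16,-24,-32,-40,-48,-56,-64]
}}

```text
clock: 10.8
tcp_pos: [0.3558, 0.2817, 0.0966]
orientation: [0.373, -0.38, 0.599, -0.599]
wrist_force: [-1.1, -0.4, 0.1]
finger_gap: 0.0453
```

Emit:
{"api": "jog_arm", "payload": {
  "hand": [120,120,120,120,120,120,120,120],
  "delta_pos": [
    [0,0,0],
    [0,0,0],
    [0,0,0],
    [0,20,0],
    [0,40,0],
    [0,60,0],
    [0,60,0],
    [0,60,0]
  ],
  "roll": [-8,-16,-16.6,-16.6,-16.6,-16.6,-16.6,-16.6]
}}

```text
clock: 11.6
tcp_pos: [0.3598, 0.2847, 0.0402]
orientation: [0.456, -0.458, 0.54, -0.54]
wrist_force: [-0.1, -0.9, 0.5]
finger_gap: 0.0452
```

Run:
```python
from h import *; from station import *
s=sense();plan(s,[.3595,.284,-.018],-9.4)
c=capture("scene");a=c["pixels"][220:360,290:430,::-1];cv2.imwrite("pics/s5.png",cv2.resize(a,None,fx=4,fy=4))
Q=pts(c);p=s["tcp_pos"];m=(np.hypot(Q[...,0]-p[0],Q[...,1]-p[1])<.05)&(Q[...,2]>.045)&(c["z_map"]>0)
print(np.round(np.sort(Q[m][:,2])[:6],4))
```

```text
t 11.6 tcp [0.3598 0.2847 0.0402] jaw -9.5 q6 0.68 gap 0.0452 F [-0.1 -0.9  0.5] | delta [ 0.7 58.2 -0.1] roll -0.1
[0.0714 0.0721 0.0727 0.0729 0.073  0.0733]
```

View pics/s5.png

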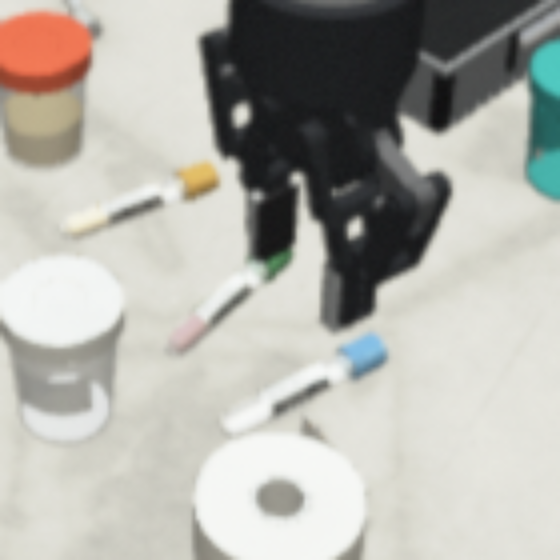

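Both jaws straddle the tube line, and the tips are at z ≈ 0.072, a 31 mm offset. I'll descend to TCP z ≈ -0.022 and grip.

Emit:
{"api": "jog_arm", "payload": {
  "hand": [120,120,120,120,120,120,120,120],
  "delta_pos": [
    [0,15,0],
    [0,30,0],
    [0,42,0],
    [0,50,0],
    [0,56,0],
    [0,60,0],
    [0,62,0],
    [0,62,0]
  ],
  "roll": [0,0,0,0,0,0,0,0]
}}

```text
clock: 12.45
tcp_pos: [0.3606, 0.2852, -0.0212]
orientation: [0.457, -0.457, 0.539, -0.539]
wrist_force: [0.1, -0.6, 0.0]
finger_gap: 0.0454
```

Emit:
{"api": "jog_arm", "payload": {
  "hand": [150,180,210,230,240,240,240,240],
  "delta_pos": [
    [0,0,0],
    [0,0,0],
    [0,0,0],
    [0,0,0],
    [0,0,0],
    [0,0,0],
    [0,0,0],
    [0,0,0]
  ],
  "roll": [0,0,0,0,0,0,0,0],
  "force": 30
}}

```text
clock: 13.25
tcp_pos: [0.3608, 0.2853, -0.0209]
orientation: [-0.457, 0.457, -0.539, 0.539]
wrist_force: [-1.8, -0.5, 5.1]
finger_gap: 0.0089
```

Emit:
{"api": "jog_arm", "payload": {
  "hand": [240,240,240,240,240,240,240,240],
  "delta_pos": [
    [0,-10,0],
    [0,-30,0],
    [0,-60,0],
    [0,-95,0],
    [0,-130,0],
    [0,-130,0],
    [0,-130,0],
    [0,-130,0]
  ],
  "roll": [0,0,0,0,0,0,0,0]
}}

```text
clock: 14.05
tcp_pos: [0.3594, 0.2845, 0.1075]
orientation: [0.456, -0.458, 0.54, -0.539]
wrist_force: [0.3, -0.5, -0.8]
finger_gap: 0.0092
```

Run:
```python
from h import *; from station import *
s=sense();plan(s,[.508,.010,.11],0)
c=capture("scene");a=c["pixels"][180:360,280:460,::-1];cv2.imwrite("pics/s6.png",cv2.resize(a,None,fx=3.2,fy=3.2))
```

```text
t 14.05 tcp [0.3594 0.2845 0.1075] jaw -9.4 q6 0.68 gap 0.0092 F [ 0.3 -0.5 -0.8] | delta [246.4  -2.5 191.6] roll -9.4
```

View pics/s6.png

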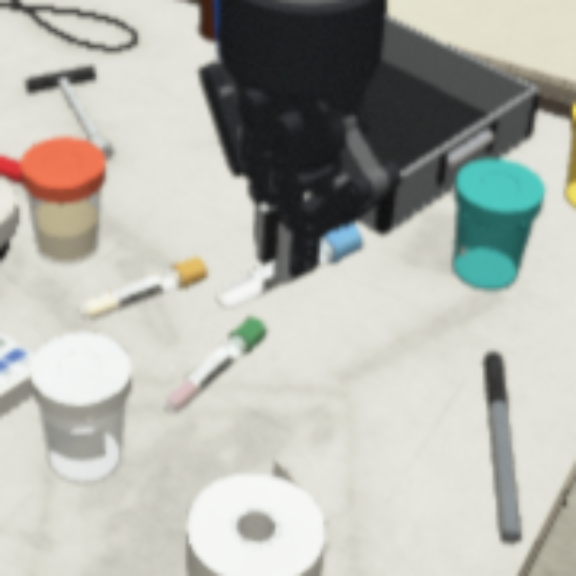

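The tube is held level ((290,265) px in the crop). I'll carry it over the case.

Emit:
{"api": "jog_arm", "payload": {
  "hand": [240,240,240,240,240,240,240,240],
  "delta_pos": [
    [30,0,24],
    [65,0,50],
    [100,0,77],
    [135,0,104],
    [170,0,131],
    [200,0,155],
    [225,0,175],
    [246,0,192]
  ],
  "roll": [-1,-2,-4,-5,-6,-8,-9,-9.4]
}}

```text
clock: 14.9
tcp_pos: [0.5089, 0.0092, 0.1068]
orientation: [0.499, -0.5, 0.501, -0.499]
wrist_force: [-0.8, 1.0, -0.3]
finger_gap: 0.0088
```

Emit:
{"api": "jog_arm", "payload": {
  "hand": [240,240,240,240,240,240,240,240],
  "delta_pos": [
    [0,0,0],
    [0,0,0],
    [0,15,0],
    [0,30,0],
    [0,45,0],
    [0,60,0],
    [0,60,0],
    [0,60,0]
  ],
  "roll": [0,0,0,0,0,0,0,0]
}}

```text
clock: 15.7
tcp_pos: [0.5084, 0.0121, 0.0481]
orientation: [-0.5, 0.501, -0.5, 0.499]
wrist_force: [0.2, -0.3, -0.3]
finger_gap: 0.0089
```

Run:
```python
from h import *; from station import *
s=sense();plan(s,[.508,.010,-.013],0)
```

```text
t 15.7 tcp [0.5084 0.0121 0.0481] jaw 0.0 q6 -0.12 gap 0.0089 F [ 0.2 -0.3 -0.3] | delta [ 2.1 61.1 -0.3] roll 0.0
```

Emit:
{"api": "jog_arm", "payload": {
  "hand": [240,240,240,240,240,240,240,240],
  "delta_pos": [
    [0,15,0],
    [0,30,0],
    [0,42,0],
    [0,50,0],
    [0,56,0],
    [0,60,0],
    [0,61,0],
    [0,61,0]
  ],
  "roll": [0,0,0,0,0,0,0,0]
}}

```text
clock: 16.5
tcp_pos: [0.51, 0.011, -0.012]
orientation: [-0.5, 0.5, -0.5, 0.5]
wrist_force: [0.3, 0.3, -0.0]
finger_gap: 0.0087
```

Emit:
{"api": "jog_arm", "payload": {
  "hand": [225,210,190,170,150,120,120,120],
  "delta_pos": [
    [0,0,0],
    [0,0,0],
    [0,0,0],
    [0,0,0],
    [0,0,0],
    [0,0,0],
    [0,0,0],
    [0,0,0]
  ],
  "roll": [0,0,0,0,0,0,0,0]
}}

```text
clock: 17.3
tcp_pos: [0.5097, 0.011, -0.0122]
orientation: [0.5, -0.5, 0.5, -0.5]
wrist_force: [-0.2, -0.3, 0.1]
finger_gap: 0.0454
```

Emit:
{"api": "jog_arm", "payload": {
  "hand": [120,120,120,120,120,120,120,120],
  "delta_pos": [
    [0,-20,0],
    [0,-50,0],
    [0,-90,0],
    [0,-130,0],
    [0,-170,0],
    [0,-200,0],
    [0,-215,0],
    [0,-215,0]
  ],
  "roll": [0,0,0,0,0,0,0,0]
}}

```text
clock: 18.1
tcp_pos: [0.5115, 0.0108, 0.2054]
orientation: [-0.501, 0.499, -0.499, 0.502]
wrist_force: [0.1, -0.6, 0.1]
finger_gap: 0.0451
```

Run:
```python
from h import *; from station import *
s=sense();plan(s,[.655,.010,.20],0)
c=capture("scene");a=c["pixels"][60:260,300:500,::-1];cv2.imwrite("pics/s7.png",cv2.resize(a,None,fx=3,fy=3))
Q=pts(c);p=s["tcp_pos"];m=(np.hypot(Q[...,0]-p[0],Q[...,1]-p[1])<.05)&(Q[...,2]>.12)&(c["z_map"]>0)
print(np.round(np.sort(Q[m][:,2])[:6],4))
ce,st,mm=blob(c,(330,100,470,260),(95,60,100),(112,200,255),5);print(ce,st,ray(c,*ce,.015))
```

```text
t 18.1 tcp [0.5115 0.0108 0.2054] jaw -0.0 q6 -0.12 gap 0.0451 F [ 0.1 -0.6  0.1] | delta [  0.7   6.1 143.5] roll -0.0
[0.2364 0.2366 0.2368 0.2369 0.238  0.2383]
[371.61082396 163.2861052 ] [ 345  124   54   84 3289] [ 0.73741534 -0.14970258  0.015     ]
```

View pics/s7.png

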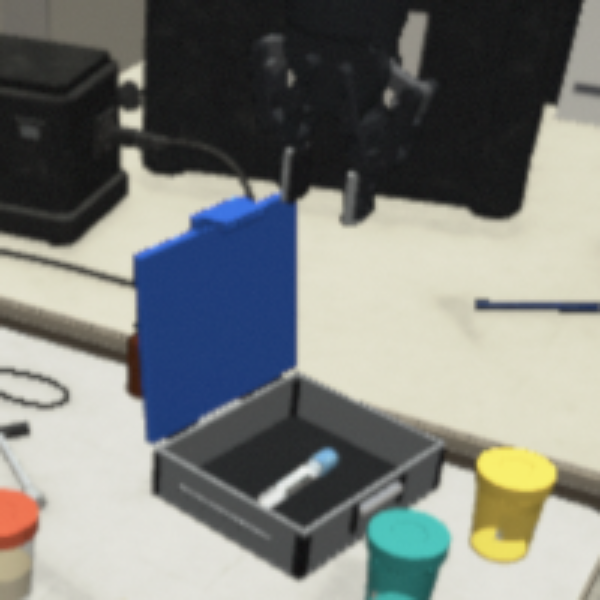

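The tube lies flat in the case at (297,478) in the crop, and the lid is untouched. Next I'll bring the closed fingers over and behind the lid, high above the dropper.

Emit:
{"api": "jog_arm", "payload": {
  "hand": [255,255,255,255,255,255,255,255],
  "delta_pos": [
    [0,-10,0],
    [0,-25,0],
    [0,-35,0],
    [0,-35,25],
    [0,-35,60],
    [0,-35,95],
    [0,-35,130],
    [0,-35,150]
  ],
  "roll": [0,0,0,0,0,0,0,0]
}}

```text
clock: 18.95
tcp_pos: [0.6621, 0.0108, 0.2379]
orientation: [-0.5, 0.5, -0.5, 0.5]
wrist_force: [-0.4, -0.0, -0.1]
finger_gap: 0.0001
```

Run:
```python
from h import *; from station import *
s=sense();plan(s,[.660,.010,.153],0)
c=capture("scene")
Q=pts(c);p=s["tcp_pos"];m=(np.hypot(Q[...,0]-p[0],Q[...,1]-p[1])<.04)&(Q[...,2]>.215)&(c["z_map"]>0)
q=Q[m];q=q[np.argsort(q[:,2])];print(np.round(q[:6],4)); q=q[q[:,2]<q[5,2]+.03]; print("finger extents",q.min(0).round(4),q.max(0).round(4))
ce,st,mm=blob(c,(330,115,410,215),(105,120,40),(130,255,255));p=Q[mm&(c["z_map"]>0)];A=np.c_[p[:,1:],np.ones(len(p))];print("lid",np.linalg.lstsq(A,p[:,0],rcond=None)[0],p.max(0))
```

```text
t 18.95 tcp [0.6621 0.0108 0.2379] jaw -0.0 q6 -0.09 gap 0.0001 F [-0.4 -0.  -0.1] | delta [ 0.8 84.9 -2.2] roll -0.0
[[0.6563 0.0082 0.2671]
 [0.6545 0.0069 0.2673]
 [0.6538 0.0171 0.2679]
 [0.6551 0.0188 0.268 ]
 [0.6652 0.0209 0.2681]
 [0.6559 0.0212 0.2684]]
finger extents [0.645  0.0031 0.2671] [0.6767 0.0259 0.2981]
lid [0.0013861  0.10106424 0.58221547] [0.75268002 0.09480696 0.21175964]
```

Emit:
{"api": "jog_arm", "payload": {
  "hand": [255,255,255,255,255,255,255,255],
  "delta_pos": [
    [0,25,0],
    [0,50,0],
    [0,72,0],
    [0,86,0],
    [0,88,0],
    [0,88,-10],
    [0,88,-20],
    [0,88,-25]
  ],
  "roll": [0,0,0,0,0,0,0,0]
}}

```text
clock: 19.8
tcp_pos: [0.6343, 0.011, 0.1515]
orientation: [-0.5, 0.499, -0.5, 0.501]
wrist_force: [0.0, 0.3, -0.2]
finger_gap: 0.0001
```

Emit:
{"api": "jog_arm", "payload": {
  "hand": [255,255,255,255,255,255,255,255],
  "delta_pos": [
    [0,0,-6],
    [0,0,-12],
    [0,0,-18],
    [0,0,-26],
    [0,1,-34],
    [0,1,-42],
    [0,2,-51],
    [0,3,-60]
  ],
  "roll": [0,0,0,0,0,0,0,0]
}}

```text
clock: 20.6
tcp_pos: [0.5736, 0.011, 0.1463]
orientation: [0.5, -0.5, 0.5, -0.5]
wrist_force: [1.4, 0.3, -0.5]
finger_gap: -0.0003
```

```bash
cat > lid.py <<'E'
from h import *; from station import *
import sys
s=sense();plan(s,[.517,.010,.117],0)
c=capture("scene");Q=pts(c)
ce,st,mm=blob(c,(320,100,480,260),(105,120,40),(130,255,255));p=Q[mm&(c["z_map"]>0)]
p=p[(np.abs(p[:,1]-.009)<.1)&(p[:,0]<.63)&(p[:,2]>.045)];u,sv,v=np.linalg.svd(p-np.median(p,0),full_matrices=False);n=v[2]
print("lid normal",n.round(3),"angle",np.round(np.arctan2(abs(n[0]),n[2]*np.sign(n[0])),3),np.percentile(p,[1,99],axis=0).round(3).tolist(),len(p))
E
python3 lid.py
```

```text
t 20.6 tcp [0.5736 0.011  0.1463] jaw -0.0 q6 -0.1 gap -0.0003 F [ 1.4  0.3 -0.5] | delta [  1.1  29.4 -56.6] roll -0.0
lid normal [ 0.963 -0.017  0.269] angle 1.298 [[0.523, -0.072, 0.053], [0.584, 0.093, 0.205]] 2392
```

The lid is at 1.30 rad and following as planned. I'll continue the arc.

Emit:
{"api": "jog_arm", "payload": {
  "hand": [255,255,255,255,255,255,255,255],
  "delta_pos": [
    [0,4,-14],
    [0,11,-29],
    [0,20,-44],
    [0,30,-57],
    [0,42,-69],
    [0,55,-79],
    [0,65,-85],
    [0,75,-90]
  ],
  "roll": [0,0,0,0,0,0,0,0]
}}

```text
clock: 21.45
tcp_pos: [0.4839, 0.0111, 0.0711]
orientation: [0.5, -0.5, 0.5, -0.5]
wrist_force: [0.2, 1.1, 0.5]
finger_gap: -0.0001
```

```bash
python3 lid.py
```

```text
t 21.45 tcp [0.4839 0.0111 0.0711] jaw -0.0 q6 -0.12 gap -0.0001 F [0.2 1.1 0.5] | delta [  1.1 -45.9  33.1] roll -0.0
lid normal [-0.338  0.002 -0.941] angle 0.345 [[0.427, -0.077, 0.054], [0.586, 0.094, 0.117]] 1237
```

The lid is at 0.345 rad. I'll lift, move forward to the front edge and press down.

Emit:
{"api": "jog_arm", "payload": {
  "hand": [255,255,255,255,255,255,255,255],
  "delta_pos": [
    [0,-25,0],
    [0,-40,0],
    [0,-40,-16],
    [0,-40,-33],
    [0,-30,-33],
    [0,-10,-33],
    [0,10,-33],
    [0,25,-33]
  ],
  "roll": [0,0,0,0,0,0,0,0]
}}

```text
clock: 22.3
tcp_pos: [0.4516, 0.0111, 0.0452]
orientation: [0.5, -0.5, 0.5, -0.5]
wrist_force: [-0.8, 0.3, 0.5]
finger_gap: 0.0001
```

Emit:
{"api": "jog_arm", "payload": {
  "hand": [255,255,255,255,255,255,255,255],
  "delta_pos": [
    [0,4,0],
    [0,8,0],
    [0,12,0],
    [0,16,0],
    [0,19,0],
    [0,21,0],
    [0,22,0],
    [0,22,0]
  ],
  "roll": [0,0,0,0,0,0,0,0]
}}

```text
clock: 23.1
tcp_pos: [0.4526, 0.011, 0.0253]
orientation: [-0.5, 0.499, -0.5, 0.501]
wrist_force: [0.0, 0.0, -0.2]
finger_gap: 0.0002
```

```bash
python3 lid.py
```

```text
t 23.1 tcp [0.4526 0.011  0.0253] jaw -0.0 q6 -0.13 gap 0.0002 F [ 0.   0.  -0.2] | delta [  1.  -91.6  64.6] roll -0.0
lid normal [0.008 0.014 1.   ] angle 0.008 [[0.421, -0.076, 0.047], [0.585, 0.094, 0.119]] 1441
```

The angle reads ≈ 0.01 and there is no force, so the lid probably snapped away from the tip. I'll press a few millimetres further to confirm the hard stop.

Emit:
{"api": "jog_arm", "payload": {
  "hand": [255,255,255,255,255,255,255,255],
  "delta_pos": [
    [0,1,0],
    [0,2,0],
    [0,3,0],
    [0,4,0],
    [0,4,0],
    [0,4,0],
    [0,4,0],
    [0,4,0]
  ],
  "roll": [0,0,0,0,0,0,0,0]
}}

```text
clock: 23.95
tcp_pos: [0.4527, 0.011, 0.0239]
orientation: [0.5, -0.5, 0.5, -0.5]
wrist_force: [-8.6, -0.1, 23.0]
finger_gap: -0.0001
```

There are 23 N against a hard stop. I'll retreat and check.

Emit:
{"api": "jog_arm", "payload": {
  "hand": [255,255,255,255,255,255,255,255],
  "delta_pos": [
    [0,-10,0],
    [0,-40,0],
    [0,-80,0],
    [0,-120,0],
    [0,-160,0],
    [0,-200,0],
    [0,-200,0],
    [0,-200,0]
  ],
  "roll": [0,0,0,0,0,0,0,0]
}}

```text
clock: 24.75
tcp_pos: [0.4527, 0.0109, 0.222]
orientation: [-0.501, 0.499, -0.499, 0.501]
wrist_force: [-0.5, 0.7, -0.8]
finger_gap: 0.0
```

```bash
python3 lid.py
python3 - <<'E'
from h import *; from station import *
c=capture("scene");Q=pts(c)
P=lambda X:(lambda p:(p[:2]/p[2]).round().astype(int))(c["mtx"]@(c["R"]@np.array(X)+c["t"]))
for x in(.46,.48,.5,.53,.56):
    z=[]
    for y in(-.05,.07):
        u,v=P([x,y,.055]);z.append(np.median(Q[v-2:v+3,u-2:u+3,2]).round(4))
    print(x,z)
a=c["pixels"][100:360,230:490,::-1];cv2.imwrite("pics/s8.png",cv2.resize(a,None,fx=2.3,fy=2.3))
E
```

```text
t 24.75 tcp [0.4527 0.0109 0.222 ] jaw -0.0 q6 -0.13 gap 0.0 F [-0.5  0.7 -0.8] | delta [  0.8 105.2  64. ] roll -0.0
lid normal [-0.003  0.002  1.   ] angle 3.138 [[0.423, -0.079, 0.047], [0.584, 0.093, 0.056]] 1667
0.46 [np.float64(0.0531), np.float64(0.0534)]
0.48 [np.float64(0.0534), np.float64(0.0537)]
0.5 [np.float64(0.0537), np.float64(0.0532)]
0.53 [np.float64(0.0537), np.float64(0.0538)]
0.56 [np.float64(0.0534), np.float64(0.0535)]
```

View pics/s8.png

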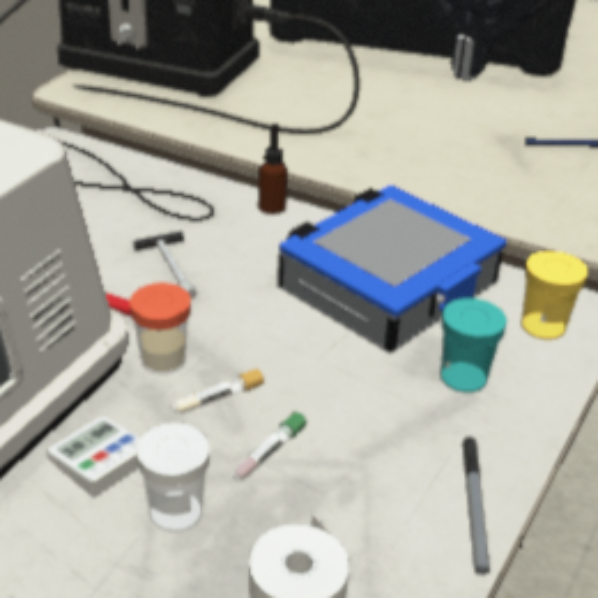

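The lid is flat and shut ((392,250) px): its top reads 0.053–0.054 m everywhere and stayed there after release. The cup is upright at (173,475), the bystanders are in place, and the arm is clear.

```bash
python3 -c "
from station import *
print(hand_in())"
```

```text
the job is handed in; nothing more can be done
None
```

I handed the job in at about 25 s. The white-lidded cup stands on the table, the blue-capped tube is inside the case, and the lid is snapped shut.

- **Cup:** it was set down upright at about (0.43, 0.37), well clear of the case, and still stood there in the last picture.
- **Tube:** it lay flat near the middle of the case in the picture taken just before closing. It cannot be seen with the lid shut.
- **Lid:** I pushed it over from behind and pressed its front edge until it met a hard stop at 23 N. After I released it, its top stayed level at 53–54 mm. That is an angle of about 0 rad, against the 55 mm expected and within the 2 mm calibration.
- **Bystanders:** they looked undisturbed in the last picture. I judged this by eye and did not measure their positions again.

**Failed or disagreed:**
- **First cup grasp:** it missed and closed above the lid without moving the cup. Depth readings showed the real fingertips about 28 mm above the reported TCP when shut (40 mm when open), so I corrected for that from then on.
- **Lid angle check:** after release it printed 3.138, because the fitted normal's sign had flipped. That also means flat, and the level height readings agree.

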